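# Prop the vial chiller's lid open on its stay

## Task

Open the vial chiller's lid well up, fold its stay up from the slot it lies in as far as it goes, and then lower the lid until it rests propped half-open on the stay's end, so that the vials can be reached. Do not let the lid slam down, and leave the other things on the bench as they stand.

Things in the scene. Friction and masses are not known exactly. Their poses are not given: they have to be found in the camera images.
- chiller: White vial chiller, fixed: 190 mm deep (local x -70 to 120), 300 mm wide (y +-150), deck 82 mm high. Origin on the bench under it; x from the handle side (front) to the hinge side (back), y left, z up. Under the lid: vials to 79 mm high at y > 0; at y = -85 mm an 18 mm wide slot along x in the deck, holding the folded stay; vials and deck stand lower than the shut lid.
- recess (a point): Floor centre of the open recess behind the deck, under the lid: chiller x 50 to 108 mm, y -150 to -12 mm, floor at 45 mm. The folded stay's free end lies bare over it, at least 60 mm free on each side. Behind it is a ridge 88 mm high (x 108 to 120 mm).
- lid_hinge (a point): Middle of the lid's hinge line: local x = 105 mm, y = 0, z = 95 mm of the chiller. Its axes are the lid's: y along the hinge line, -x from the hinge to the handle.
- lid_handle (a point): Middle of the handle: round steel bar 12 mm thick, 110 mm long, parallel to the hinge, 55 mm in front of the lid's front edge, in the lid's plane, on an arm at each end. 230 mm from the hinge; lid shut: 95 mm above the bench, nothing below it, 49 mm free between bar and housing.
- lid (a joint): Angle of the grey lid (284 mm wide, 175 mm from hinge to front edge, 8 mm thick, 0.45 kg): 0 shut, grows as the handle goes up and back, stop at 1.5 rad. Hinge friction holds it where left above 1.2 rad; below 0.85 rad it sinks. On the raised stay it reads about 0.73. The stay's end passes under it only above 1.0 rad; fingers need 1.4 rad.
- stay (a joint): Angle of the stay: 0 folded down, level in the slot, free end towards the hinge; grows as the end goes up and towards the handle side; stop at 1.466 rad, nearly upright. It keeps any angle where it is left and turns with less than 2 N at its end; the lid's weight does not fold it once it is nearly upright.
- stay_pivot (a point): The stay's pivot: chiller local x = -30 mm, y = -85 mm, z = 75 mm; the stay turns about a line through it parallel to the lid's hinge.
- stay_tip (a point): Centre of the stay's round steel end, 112 mm from the pivot: disc of 18 mm diameter, 14 mm wide along the hinge direction (flat faces to the sides, to be pinched), on a 10 mm square bar. Folded: 75 mm above the bench. The raised lid leans over it, so the tool must reach in slanted, fingers pointing down and towards the hinge.
- solvent_bottle: Bystander: amber bottle with red cap, 84 mm diameter, 190 mm tall, origin at the middle of its foot. Not to be disturbed.
- jar: Bystander: white jar, 60 mm diameter, 75 mm tall, origin at its foot. Not to be disturbed.
- beaker: Bystander: glass beaker, 72 mm diameter, 85 mm tall, origin at its foot. Not to be disturbed.
- tip_box: Bystander: grey and clear box, 87 x 122 x 70 mm, origin at the middle of its foot. Not to be disturbed.
- vial_rack: Bystander: white rack with small vials, 70 x 150 x 47 mm, origin at the middle of its foot. Not to be disturbed.
- screwdriver: Bystander: screwdriver lying on the bench. Not to be disturbed.
- wrench: Bystander: wrench lying on the bench. Not to be disturbed.

How it is judged:
On the way, in this order (a step that is already met when the one before it is completed fails the run):
1. the lid is raised well up (more than 1.0 rad) (value of joint lid above 1 rad), for 0.2 s.
2. the stay is folded up (more than 1.2 rad) with the lid still above it (value of joint stay above 1.2 rad and value of joint lid above 0.65 rad), for 0.2 s.
At the end, for the whole second after the job is handed in: The stay is up at or near its stop (above 1.3 rad) and the lid rests still on its end, at 0.66 to 0.82 rad (value of joint stay above 1.3 rad and value of joint lid between 0.66 and 0.82 rad and velocity of joint lid between -0.05 and 0.05 rad/s); the robot touches nothing.
It fails at once if the lid falls or is slammed down (closing faster than 1.8 rad/s) (velocity of joint lid below -1.8 rad/s).
It fails at once if a bystander is pushed more than 40 mm or knocked over (distance of any of solvent_bottle, jar, beaker, tip_box, vial_rack, screwdriver, wrench from where it was at the start of the episode above 0.04 m or angle between any of solvent_bottle, jar, beaker's own z axis and vertical above 0.5 rad).
It also fails if it takes over 67 s, if anything falls off the work surface, if the arm or the gripper's body presses on something with over 40 N, if the wrist force passes 120 N, or if a joint passes its speed limit or range.

## Robot

A 6-joint arm with a two-finger parallel gripper is mounted at the origin on the work surface. World frame = base frame: x ahead of the robot, y to its left, z up, the work surface at z = 0. Lengths are in m, angles in rad, forces in N, time in s.
With the tool pointing down it reaches from about 0.35 to 0.775 m from the base axis. Payload 7.3 kg.
Tool frame: the origin (TCP) lies at the very end of the fingers, on their centre line; the grasp point (between the pads) lies 19 mm behind it; z points along the fingers, y is the line along which they close (so a half turn about z gives the same grasp; the last joint's range is limited). The gripper opens to 92 mm and grips with 3 to 60 N. Pads are 19 mm wide; open, the fingers measure 130 mm over their backs; the gripper's body (75 mm by 190 mm) begins 47 mm behind the grasp point.
Start: joints at [1.047, 0.342, 1.524, -0, 1.275, -0.146], TCP at [0.194, 0.488, 0.227] pointing down, gripper open.
Joint ranges: [-2.53, 2.53], [-0.77, 2.02], [0.04, 2.7], [-1, 4.14], [0.28, 2.66], [-3.11, 3.11]. Speed limits (rad/s): [2.57, 2.57, 3.14, 3.14, 3.14, 3.14].

## Interface

Orientations are given as [roll, pitch, yaw] about the fixed x, y, z axes, in that order (R = Rz(yaw) Ry(pitch) Rx(roll)).
In Python, from cell import * gives the robot as it stands.
- The arm moves only by the tool step_arm, never from a script. Its argument "commands" is a list of rows, each a list of 7 numbers: the opening, from 0 (shut) to 1 (fully open), then the shift along the world's x, y, z in cm, then the turn, a rotation vector about the world's x, y, z in rad. A call has 1 to 5 rows; each row is the pose to reach, as a shift and turn from the pose commanded when the call began; what a row does not reach only later rows make up. A row lasts 1/12 s, in which the tool goes at most 41.7 mm and 7.16 degrees, less where a joint would pass 70% of its speed; a pose out of reach is approached as far as the arm can. A call with a gripper value outside its range is refused whole. The fingers move at their own pace and stop on an object; "grip_force" is the grip in N (left out, the last holds). Time passes only in rows, so rows that repeat a pose let the fingers close. It gives the time, the measured TCP pose, the force, the opening and the grip force at its end, in the units of the state.
- observe(): the state, without advancing time (a new reading comes with each control period).
- read_camera(name): name is "side" or "top" or "wrist"; returns the picture (480x640x3 uint8, red, green, blue); there is no depth.
- camera_model(name): a dict with "vfov" (degrees; the focal length in pixels is half the picture's height over the tangent of half this angle, whatever the lens; pixels are square), "cx", "cy" (the principal point, pixels), "world_to_cam" (4x4, takes a point from world to camera coordinates). Camera axes: x right, y up, looking along -z (the intrinsics and any distortion apply to the point x, -y, -z); pixel columns grow to the right and rows downward; lengths in m; the calibration is good to about 2 mm. A picture is of the moment at which its call begins: read the wrist's pose just before it. camera_model takes no time and is no camera call; for the wrist camera it gives the pose at the moment of the call.
- hand_in(): hands the job in; it is judged then, once.
The state is a dict: "time": time; "qpos": joint angles; "qvel": joint speeds; "joint_efforts": joint torques, N m; "tool_pos": TCP position; "tool_rot": TCP orientation; "contact_force": force on the tool from outside, world axes, zero at the start; "torque": the same for the moment, N m; "opening": finger opening in m; "grip_force": force on a finger pad.
Only numpy, scipy, OpenCV 4.12 (cv2) and the standard library are available. Lean on these libraries where they do the work, as an engineer would, in place of code of your own. Each camera call takes 0.05 s, during which the arm holds its last target. There are 200 camera calls.

## Working session

There is one attempt and no reset: what is moved stays moved. The work goes in short steps, Python scripts to look and compute and a tool call to move; the robot and the scene stay as the last step left them, time stands still between calls to the robot, and variables do not carry over. Pictures are saved under pics/ and viewed, at most 10 in all, crops included, and the job is handed in when it is done.

Besides the shell and the picture viewer there is one more tool, called as name(argument=value, ...), one argument or row to a line, values as JSON. step_arm: Moves the arm, as the interface text tells. Its arguments: {"type":"object","properties":{"commands":{"type":"array"},"grip_force":{"type":"number"}},"required":["commands"]}

```bash
mkdir -p pics; ls; python3 - <<'E'
from cell import *
import cv2,numpy as np
s=observe();print({k:np.round(v,3) for k,v in s.items()})
for n in("top","side"):
    im=read_camera(n);cv2.imwrite(f"pics/{n}0.png",im[:,:,::-1]);m=camera_model(n);print(n,{k:(np.round(v,4).tolist() if not isinstance(v,str) else v) for k,v in m.items()})
E
```

```text
pics
{'time': np.float64(0.0), 'qpos': array([ 1.047,  0.343,  1.525,  0.   ,  1.275, -0.146]), 'qvel': array([0.001, 0.   , 0.   , 0.001, 0.001, 0.001]), 'joint_efforts': array([ 1.0000e-03, -4.3124e+01, -2.4423e+01,  7.2000e-02,  5.6000e-02,
       -0.0000e+00]), 'tool_pos': array([0.193, 0.488, 0.226]), 'tool_rot': array([-3.14 , -0.   ,  2.764]), 'contact_force': array([-0.377,  0.85 , -0.801]), 'torque': array([0.003, 0.042, 0.006]), 'grip_force': np.float64(0.0), 'opening': np.float64(0.092)}
top {'vfov': 42.0435, 'cx': 316.2998, 'cy': 242.2275, 'world_to_cam': [[-0.1138, -0.9935, -0.0039, 0.0279], [0.9714, -0.1121, 0.2092, -0.5538], [-0.2082, 0.02, 0.9779, -1.3476], [0.0, 0.0, 0.0, 1.0]]}
side {'vfov': 44.0257, 'cx': 310.8449, 'cy': 234.0467, 'world_to_cam': [[0.9738, -0.2271, 0.0133, -0.5325], [0.1041, 0.497, 0.8615, -0.1372], [-0.2022, -0.8375, 0.5076, -1.4285], [0.0, 0.0, 0.0, 1.0]]}
```

View pics/top0.png

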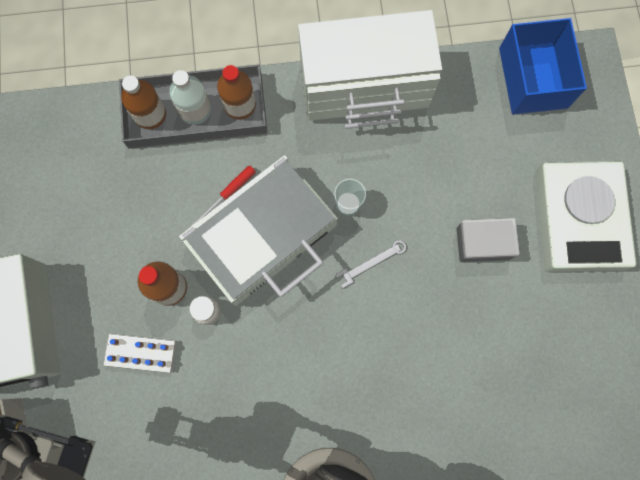

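View pics/side0.png

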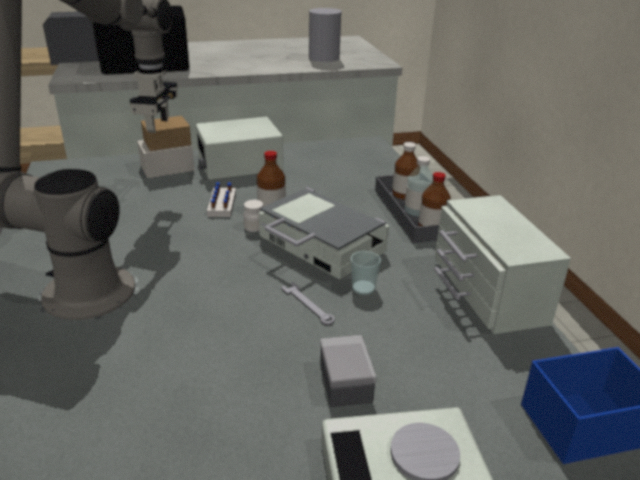

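Top view: chiller lid around (185-335, 160-300), handle bar around (295,272), jar (204,310), bottle (160,283), beaker (350,197), wrench (375,265), screwdriver (235,185). I'll enlarge the chiller to measure it.

```bash
cat > h.py <<'E'
import numpy as np,cv2
from cell import *
def ray(name,uv,M=None):
    m=M or camera_model(name);W=np.array(m["world_to_cam"]);f=240/np.tan(np.radians(m["vfov"])/2)
    d=np.array([(uv[0]-m["cx"])/f,-(uv[1]-m["cy"])/f,-1]);R=W[:3,:3]
    return -R.T@W[:3,3],R.T@d
def onz(name,uv,z,M=None):
    c,d=ray(name,uv,M);return c+d*(z-c[2])/d[2]
def proj(name,p,M=None):
    m=M or camera_model(name);W=np.array(m["world_to_cam"]);f=240/np.tan(np.radians(m["vfov"])/2)
    q=W[:3,:3]@np.array(p)+W[:3,3];return np.array([m["cx"]+f*q[0]/-q[2],m["cy"]-f*q[1]/-q[2]])
E
python3 - <<'E'
import cv2
a=cv2.imread('pics/top0.png')[145:325,140:380]
cv2.imwrite('pics/c1.png',cv2.resize(a,(800,600),interpolation=cv2.INTER_CUBIC))
E
```

```text
(no output)
```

View pics/c1.png

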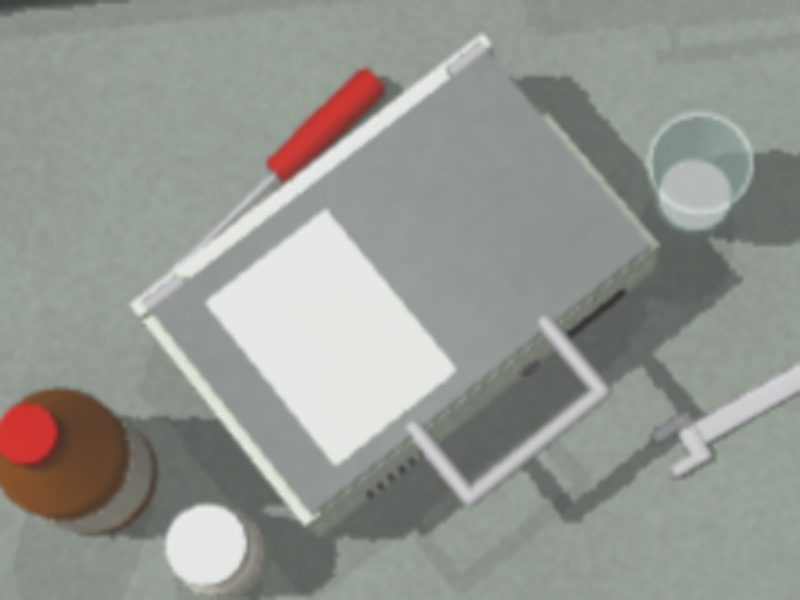

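The crop shows the handle bar from (468,495) to (603,390), the ridge's back corners near (135,308) and (488,38), and the front deck corners near (308,522) and (655,245) (crop pixels, scale 3.333, offset 140,145).

```bash
python3 - <<'E'
from h import *
g=lambda u,v,z:onz("top",(140+u/3.3333,145+v/3.3333),z)[:2]
hl,hr=g(468,495,.095),g(603,390,.095)
bl,br=g(133,306,.088),g(487,36,.088)
fl,fr=g(308,524,.082),g(657,245,.082)
print(hl,hr,np.linalg.norm(hl-hr)); print(bl,br,np.linalg.norm(bl-br));print(fl,fr,np.linalg.norm(fl-fr))
for a,b in((hl,hr),(bl,br),(fl,fr)):
    d=a-b;print("yaw from y axis",np.arctan2(-d[0],d[1]))
print(np.linalg.norm((bl-fl)),np.linalg.norm(br-fr))
hm=(hl+hr)/2;bm=(bl+br)/2;fm=(fl+fr)/2
d=bm-hm;print("yaw h->b",np.arctan2(d[1],d[0]),np.linalg.norm(d),hm,bm,fm)
for n,u,v,z in(("bottle",265/9.47,435/1,.19),("jar",207,545,.075),("beaker",700,165,.085)):print(n,g(u,v,z))
E
```

```text
[0.44227834 0.05487383] [ 0.50076516 -0.03977366] 0.11126031090669729
[0.59389296 0.26303265] [0.75444467 0.01030622] 0.29941192042741854
[0.43708129 0.16091413] [ 0.59688586 -0.08737036] 0.295267149109465
yaw from y axis 0.5535090348302785
yaw from y axis 0.5659566183336613
yaw from y axis 0.5718876456776049
0.18713121882233474 0.18537932701511797
yaw h->b 0.5672984496754657 0.24028658148973975 [0.47152175 0.00755009] [0.67416882 0.13666944] [0.51698357 0.03677188]
bottle [0.49609735 0.31114388]
jar [0.43184102 0.22853466]
beaker [ 0.647952   -0.12266259]
```

```bash
cat >> h.py <<'E'
from scipy.spatial.transform import Rotation as Ro
PSI=.567;UX=np.array([np.cos(PSI),np.sin(PSI),0]);UY=np.array([-np.sin(PSI),np.cos(PSI),0]);UZ=np.array([0,0,1.])
O=np.array([.575,.074,0])
loc=lambda x,y,z:O+x*UX+y*UY+z*UZ
def RH(a): # handle tool, a = elevation below horizontal; closes in plane normal to hinge
    z=np.cos(a)*UX-np.sin(a)*UZ;y=np.sin(a)*UX+np.cos(a)*UZ
    return np.c_[np.cross(y,z),y,z]
def RS(a): # stay tool, closes along hinge line
    z=np.cos(a)*UX-np.sin(a)*UZ;y=-UY
    return np.c_[np.cross(y,z),y,z]
def handle(t,r=.23): return loc(.105-r*np.cos(t),0,.095+r*np.sin(t))
def go(p,R):
    s=observe();Rc=Ro.from_euler('xyz',s['tool_rot'])
    print('t',s['time'],'shift cm',np.round((p-s['tool_pos'])*100,2),'turn',np.round((Ro.from_matrix(R)*Rc.inv()).as_rotvec(),3),'q',np.round(s['qpos'],2),'F',np.round(s['contact_force'],1))
E
python3 - <<'E'
from h import *
R=RH(np.radians(60))
go(handle(0)-.10*R[:,2],R)
E
```

```text
t 0.1 shift cm [ 23.39 -50.77  -4.45] turn [ 0.411 -0.34  -0.611] q [ 1.05  0.34  1.52 -0.    1.28 -0.15] F [-0.1  0.4  0.1]
```

step_arm(
  commands=[
    [0.55, 1.8, -3.6, 1, 0.04, -0.03, -0.06],
    [0.55, 3.6, -7.2, 1.5, 0.08, -0.07, -0.12],
    [0.55, 5.4, -10.8, 2, 0.12, -0.1, -0.18],
    [0.55, 7.2, -14.4, 2, 0.16, -0.13, -0.24],
    [0.55, 9, -18, 2, 0.2, -0.16, -0.3],
  ],
)

```text
time: 0.52
tool_pos: [0.2838, 0.3065, 0.2468]
tool_rot: [2.886, 0.038, 2.456]
contact_force: [0.6, 0.2, 0.7]
opening: 0.0629
grip_force: 0.0
```

step_arm(
  commands=[
    [0.55, 1.8, -3.6, 0, 0.04, -0.03, -0.06],
    [0.55, 3.6, -7.2, 0, 0.08, -0.07, -0.12],
    [0.55, 5.4, -10.8, 0, 0.12, -0.1, -0.18],
    [0.55, 7.2, -14.4, 0, 0.16, -0.13, -0.24],
    [0.55, 9, -18, 0, 0.2, -0.16, -0.3],
  ],
)

```text
time: 0.93
tool_pos: [0.3694, 0.1359, 0.247]
tool_rot: [2.642, -0.002, 2.159]
contact_force: [0.4, -0.3, 0.3]
opening: 0.0508
grip_force: 0.0
```

```bash
python3 - <<'E'
from h import *
R=RH(np.radians(60))
go(handle(0)-.10*R[:,2],R)
E
```

```text
t 0.9333 shift cm [  5.8  -15.59  -6.54] turn [ 0.011 -0.021 -0.021] q [-0.11 -0.19  2.17  0.44  0.81 -0.94] F [ 0.4 -0.3  0.3]
```

step_arm(
  commands=[
    [0.55, 1.4, -3.6, -1.5, 0, 0, 0],
    [0.55, 2.8, -7.5, -3, 0, -0.01, -0.01],
    [0.55, 4.2, -11.4, -4.5, 0.01, -0.02, -0.02],
    [0.55, 5.7, -15.3, -6.5, 0.01, -0.02, -0.02],
    [0.55, 5.7, -15.3, -6.5, 0.01, -0.02, -0.02],
  ],
)

```text
time: 1.35
tool_pos: [0.4272, -0.0204, 0.1797]
tool_rot: [2.624, -0.001, 2.136]
contact_force: [1.1, -1.1, -1.0]
opening: 0.0508
grip_force: 0.0
```

```bash
python3 - <<'E'
from h import *
R=RH(np.radians(60))
go(handle(0)+.019*R[:,2],R)
M=camera_model("wrist")
im=read_camera("wrist");cv2.imwrite("pics/w1.png",im[:,:,::-1])
for y in(-.055,.055):print(proj("wrist",handle(0)+y*UY,M))
E
```

```text
t 1.35 shift cm [  5.04   3.24 -10.12] turn [ 0.003 -0.006  0.002] q [-0.59  0.07  2.17  0.68  0.8  -1.61] F [ 1.1 -1.1 -1. ]
[322.38395064 307.41704378]
[322.50562347 168.93859346]
```

View pics/w1.png

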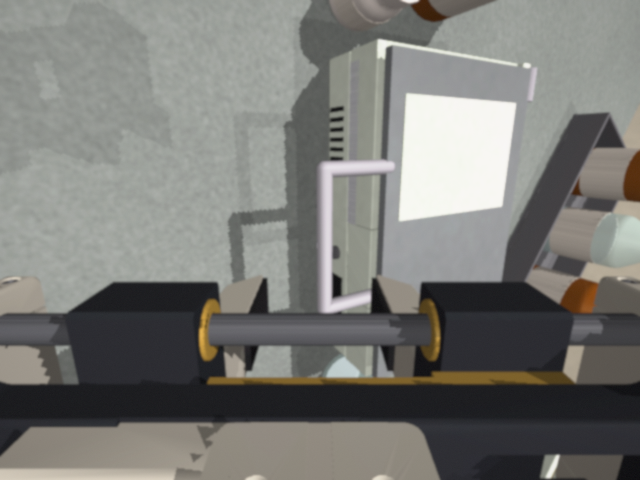

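Wrist view: bar runs vertically from (325,165) to (325,308), within 3 px of the prediction. The model is good, so I advance and grip.

step_arm(
  commands=[
    [0.55, 1.2, 0.8, -2.5, 0, 0, 0],
    [0.55, 2.5, 1.6, -5, 0, 0, 0],
    [0.55, 3.7, 2.4, -7.5, 0, 0, 0],
    [0.55, 5, 3.2, -10.1, 0, 0, 0],
    [0.55, 5, 3.2, -10.1, 0, 0, 0],
  ],
  grip_force=15,
)

```text
time: 1.82
tool_pos: [0.4748, 0.0189, 0.0765]
tool_rot: [2.628, -0.007, 2.143]
contact_force: [0.1, -0.5, 0.7]
opening: 0.0502
grip_force: 0.0
```

step_arm(
  commands=[
    [0, 0, 0, 0, 0, 0, 0],
    [0, 0, 0, 0, 0, 0, 0],
    [0, 0, 0, 0, 0, 0, 0],
    [0, 0, 0, 0, 0, 0, 0],
    [0, 0, 0, 0, 0, 0, 0],
  ],
  grip_force=15,
)

```text
time: 2.23
tool_pos: [0.4764, 0.0161, 0.082]
tool_rot: [2.621, 0.002, 2.141]
contact_force: [-0.3, 0.3, -0.2]
opening: 0.0219
grip_force: 0.0
```

```bash
python3 - <<'E'
from h import *
R=RH(np.radians(60))
go(handle(0)+.019*R[:,2],R)
for k in range(6):
    print([np.round((handle(t)-handle(k*.25))*100,1).tolist() for t in k*.25+np.arange(1,6)*.05])
E
```

```text
t 2.2333 shift cm [ 0.12 -0.41 -0.35] turn [ 0.003 -0.002 -0.003] q [-0.42  0.34  2.21  1.02  0.51 -1.88] F [-0.3  0.3 -0.2]
[[0.0, 0.0, 1.1], [0.1, 0.1, 2.3], [0.2, 0.1, 3.4], [0.4, 0.2, 4.6], [0.6, 0.4, 5.7]]
[[0.3, 0.2, 1.1], [0.6, 0.4, 2.2], [0.9, 0.6, 3.3], [1.3, 0.8, 4.3], [1.8, 1.1, 5.3]]
[[0.5, 0.3, 1.0], [1.0, 0.6, 2.0], [1.6, 1.0, 2.9], [2.2, 1.4, 3.8], [2.8, 1.8, 4.7]]
[[0.7, 0.4, 0.8], [1.4, 0.9, 1.6], [2.1, 1.4, 2.3], [2.9, 1.9, 3.0], [3.7, 2.4, 3.7]]
[[0.8, 0.5, 0.6], [1.7, 1.1, 1.1], [2.6, 1.6, 1.6], [3.5, 2.2, 2.1], [4.4, 2.8, 2.5]]
[[0.9, 0.6, 0.3], [1.9, 1.2, 0.6], [2.8, 1.8, 0.8], [3.8, 2.4, 1.0], [4.7, 3.0, 1.1]]
```

step_arm(
  commands=[
    [0, 0, 0, 0, 0, 0, 0],
    [0, 0, 0, 0, 0, 0, 0],
    [0, 0, 0, 0, 0, 0, 0],
    [0, 0, 0, 0, 0, 0, 0],
  ],
  grip_force=15,
)

```text
time: 2.57
tool_pos: [0.4759, 0.016, 0.081]
tool_rot: [2.623, 0.001, 2.141]
contact_force: [-6.9, -4.0, 5.7]
opening: 0.0113
grip_force: 15.0
```

step_arm(
  commands=[
    [0, 0.0, 0.0, 1.1, 0, 0, 0],
    [0, 0.1, 0.1, 2.3, 0, 0, 0],
    [0, 0.2, 0.1, 3.4, 0, 0, 0],
    [0, 0.4, 0.2, 4.6, 0, 0, 0],
    [0, 0.6, 0.4, 5.7, 0, 0, 0],
  ],
)

```text
time: 2.98
tool_pos: [0.4809, 0.0194, 0.1374]
tool_rot: [2.626, 0.001, 2.141]
contact_force: [-6.6, -11.0, -1.4]
opening: 0.0115
grip_force: 15.0
```

```bash
python3 - <<'E'
from h import *
R=RH(np.radians(60))
go(handle(.25)+.019*R[:,2],R)
go(handle(.5)+.019*R[:,2],R)
E
```

```text
t 2.9833 shift cm [ 0.27 -0.36 -0.19] turn [ 0.005 -0.006 -0.003] q [-0.4   0.22  2.14  0.78  0.62 -1.58] F [ -6.6 -11.   -1.4]
t 2.9833 shift cm [2.04 0.77 5.14] turn [ 0.005 -0.006 -0.003] q [-0.4   0.22  2.14  0.78  0.62 -1.58] F [ -6.6 -11.   -1.4]
```

step_arm(
  commands=[
    [0, 0.3, 0.2, 1.1, 0, 0, 0],
    [0, 0.6, 0.4, 2.2, 0, 0, 0],
    [0, 0.9, 0.6, 3.3, 0, 0, 0],
    [0, 1.3, 0.8, 4.3, 0, 0, 0],
    [0, 1.8, 1.1, 5.3, 0, 0, 0],
  ],
)

```text
time: 3.4
tool_pos: [0.4978, 0.0301, 0.1901]
tool_rot: [2.628, 0.0, 2.142]
contact_force: [-20.3, -14.6, 9.6]
opening: 0.0116
grip_force: 15.0
```

step_arm(
  commands=[
    [0, 0.5, 0.3, 1.0, 0, 0, 0],
    [0, 1.0, 0.6, 2.0, 0, 0, 0],
    [0, 1.6, 1.0, 2.9, 0, 0, 0],
    [0, 2.2, 1.4, 3.8, 0, 0, 0],
    [0, 2.8, 1.8, 4.7, 0, 0, 0],
  ],
)

```text
time: 3.82
tool_pos: [0.5271, 0.0488, 0.2379]
tool_rot: [2.625, 0.0, 2.141]
contact_force: [-3.1, -3.9, 0.3]
opening: 0.0114
grip_force: 15.0
```

step_arm(
  commands=[
    [0, 0.7, 0.4, 0.8, 0, 0, 0],
    [0, 1.4, 0.9, 1.6, 0, 0, 0],
    [0, 2.1, 1.4, 2.3, 0, 0, 0],
    [0, 2.9, 1.9, 3.0, 0, 0, 0],
    [0, 3.7, 2.4, 3.7, 0, 0, 0],
  ],
)

```text
time: 4.23
tool_pos: [0.5647, 0.073, 0.2747]
tool_rot: [2.625, 0.0, 2.141]
contact_force: [-0.1, -2.1, -1.9]
opening: 0.0112
grip_force: 15.0
```

```bash
python3 - <<'E'
from h import *
R=RH(np.radians(60))
go(handle(1.0)+.019*R[:,2],R)
go(handle(1.25)+.019*R[:,2],R)
E
```

```text
t 4.2333 shift cm [ 0.2  -0.42 -0.26] turn [ 0.004 -0.006 -0.003] q [-0.2   0.17  1.75  0.46  0.9  -1.  ] F [-0.1 -2.1 -1.9]
t 4.2333 shift cm [4.57 2.36 2.21] turn [ 0.004 -0.006 -0.003] q [-0.2   0.17  1.75  0.46  0.9  -1.  ] F [-0.1 -2.1 -1.9]
```

step_arm(
  commands=[
    [0, 0.8, 0.5, 0.6, 0, 0, 0],
    [0, 1.7, 1.1, 1.1, 0, 0, 0],
    [0, 2.6, 1.6, 1.6, 0, 0, 0],
    [0, 3.5, 2.2, 2.1, 0, 0, 0],
    [0, 4.4, 2.8, 2.5, 0, 0, 0],
  ],
)

```text
time: 4.65
tool_pos: [0.6089, 0.1011, 0.2997]
tool_rot: [2.625, -0.0, 2.141]
contact_force: [-0.5, -3.2, 0.5]
opening: 0.0117
grip_force: 15.0
```

step_arm(
  commands=[
    [0, 0.9, 0.6, 0.3, 0, 0, 0],
    [0, 1.9, 1.2, 0.6, 0, 0, 0],
    [0, 2.8, 1.8, 0.8, 0, 0, 0],
    [0, 3.8, 2.4, 1.0, 0, 0, 0],
    [0, 4.5, 2.9, 1.1, 0, 0, 0],
  ],
)

```text
time: 5.07
tool_pos: [0.6544, 0.1303, 0.3106]
tool_rot: [2.624, -0.0, 2.141]
contact_force: [-0.2, -4.0, 1.0]
opening: 0.0116
grip_force: 15.0
```

```bash
python3 - <<'E'
from h import *
R=RH(np.radians(60))
go(handle(1.48)+.019*R[:,2],R)
s=observe();v=s['tool_pos']-.019*Ro.from_euler('xyz',s['tool_rot']).as_matrix()[:,2]-loc(.105,0,.095)
print(v@UX,v@UY,v[2],np.arctan2(v[2],-v@UX),np.hypot(v@UX,v[2]))
E
```

```text
t 5.0667 shift cm [-0.04 -0.6  -0.3 ] turn [ 0.003 -0.005 -0.003] q [-0.06  0.31  1.45  0.36  0.98 -0.77] F [-0.2 -4.   1. ]
-0.01723299174774091 0.0047956682008613635 0.23210110955849408 1.4966845349373916 0.2327399859561347
```

step_arm(
  commands=[
    [0.5, 0, 0, 0, 0, 0, 0],
    [0.5, 0, 0, 0, 0, 0, 0],
    [0.5, 0, 0, 0, 0, 0, 0],
    [0.5, 0, 0, 0, 0, 0, 0],
    [0.5, 0, 0, 0, 0, 0, 0],
  ],
)

```text
time: 5.48
tool_pos: [0.6537, 0.1304, 0.3106]
tool_rot: [2.623, -0.001, 2.141]
contact_force: [0.3, 0.2, 0.2]
opening: 0.0406
grip_force: 0.0
```

step_arm(
  commands=[
    [0.5, -0.4, -0.3, 0.9, 0, 0, 0],
    [0.5, -1.3, -0.8, 2.6, 0, 0, 0],
    [0.5, -2.5, -1.6, 5.2, 0, 0, 0],
    [0.5, -3.8, -2.4, 7.8, 0, 0, 0],
    [0.5, -5.5, -3.5, 10, 0, 0, 0],
  ],
)

```text
time: 5.9
tool_pos: [0.5985, 0.0954, 0.4131]
tool_rot: [2.622, 0.0, 2.142]
contact_force: [-0.1, -0.2, 0.3]
opening: 0.0458
grip_force: 0.0
```

```bash
python3 - <<'E'
from h import *
R=RS(np.radians(54))
go(loc(.082,-.085,.075)+(.014-.15)*R[:,2],R)
im=read_camera("top");cv2.imwrite("pics/top1.png",cv2.resize(im[120:330,130:410,::-1],(800,600),interpolation=cv2.INTER_CUBIC))
E
```

```text
t 5.9 shift cm [  2.39  -9.2  -22.8 ] turn [ 0.766  0.388 -1.323] q [-0.14  0.16  1.38  0.35  1.22 -0.77] F [-0.1 -0.2  0.3]
```

View pics/top1.png

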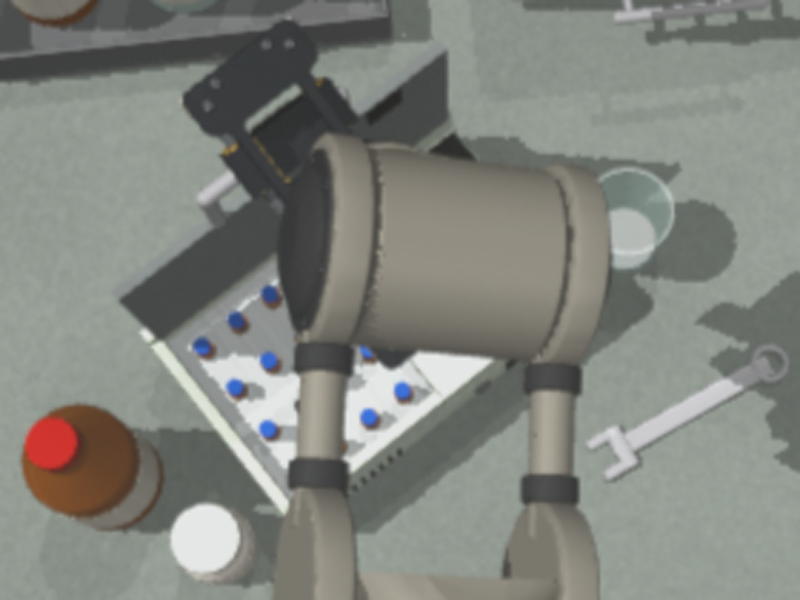

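The top view shows the lid standing nearly upright, the blue-capped vials uncovered and every bystander in place. Next I reorient the tool for the stay.

step_arm(
  commands=[
    [0.5, -0.5, -0.6, -0.5, 0.058, 0.03, -0.1],
    [0.5, -1, -1.2, -1, 0.116, 0.059, -0.2],
    [0.5, -1.5, -1.8, -1.5, 0.174, 0.088, -0.3],
    [0.5, -2, -2.4, -2, 0.232, 0.118, -0.4],
    [0.5, -2.5, -3, -2.5, 0.29, 0.147, -0.5],
  ],
)

```text
time: 6.37
tool_pos: [0.5735, 0.0652, 0.3861]
tool_rot: [2.673, -0.321, 1.624]
contact_force: [-0.2, -0.7, -0.5]
opening: 0.0455
grip_force: 0.0
```

step_arm(
  commands=[
    [0.5, 0, -1, -0.5, 0.058, 0.03, -0.1],
    [0.5, 0, -2, -1, 0.116, 0.059, -0.2],
    [0.5, 0, -3, -1.5, 0.174, 0.088, -0.3],
    [0.5, 0, -4, -2, 0.232, 0.118, -0.4],
    [0.5, 0, -5, -2.5, 0.29, 0.147, -0.5],
  ],
)

```text
time: 6.78
tool_pos: [0.5737, 0.015, 0.361]
tool_rot: [2.907, -0.565, 1.018]
contact_force: [0.0, -0.2, 0.7]
opening: 0.0463
grip_force: 0.0
```

```bash
python3 - <<'E'
from h import *
R=RS(np.radians(54))
go(loc(.082,-.085,.075)+(.014-.15)*R[:,2],R)
E
```

```text
t 6.7833 shift cm [  4.87  -1.16 -17.6 ] turn [ 0.182  0.094 -0.318] q [-0.38  0.11  1.61  0.55  1.12  0.07] F [ 0.  -0.2  0.7]
```

step_arm(
  commands=[
    [0.5, 0.5, -0.2, -3.5, 0.058, 0.03, -0.1],
    [0.5, 1.5, -0.4, -7, 0.116, 0.06, -0.2],
    [0.5, 2.5, -0.6, -10.5, 0.17, 0.088, -0.3],
    [0.5, 3.8, -0.9, -14, 0.182, 0.094, -0.318],
    [0.5, 4.8, -1.2, -17.5, 0.182, 0.094, -0.318],
  ],
)

```text
time: 7.2
tool_pos: [0.6225, 0.0031, 0.185]
tool_rot: [3.138, -0.629, 0.572]
contact_force: [1.4, 0.8, 1.0]
opening: 0.0459
grip_force: 0.0
```

```bash
python3 - <<'E'
from h import *
R=RS(np.radians(54))
T=loc(.082,-.085,.075)
M=camera_model("wrist");im=read_camera("wrist");cv2.imwrite("pics/w2.png",im[:,:,::-1])
print('pred tip',proj("wrist",T,M),'pivot',proj("wrist",loc(-.03,-.085,.075),M))
for c in((.05,-.15,.082),(.05,-.012,.082),(.108,-.15,.088),(.108,-.012,.088)):print(c,proj("wrist",loc(*c),M))
go(T+.014*R[:,2],R)
np.save('M2.npy',M,allow_pickle=True)
E
```

```text
pred tip [319.4620537  229.37643749] pivot [318.98247236 366.10830031]
(0.05, -0.15, 0.082) [398.68688036 262.53886427]
(0.05, -0.012, 0.082) [230.22277729 261.81440078]
(0.108, -0.15, 0.088) [395.0140036  196.05810782]
(0.108, -0.012, 0.088) [234.88388763 195.32351225]
t 7.25 shift cm [  7.62   4.76 -11.31] turn [-0.    -0.009 -0.004] q [-0.37  0.38  1.81  0.79  0.73  0.08] F [-0.8 -1.  -6.3]
```

View pics/w2.png

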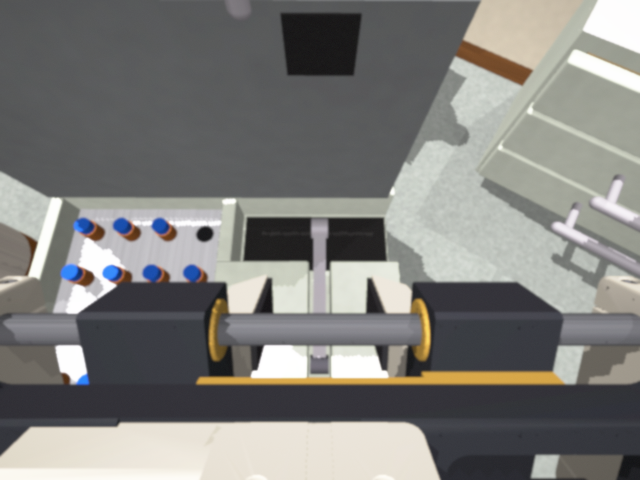

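The stay's tip is seen at (320,228), against (319,229) predicted. It is centred between the fingers, so I advance straight in.

step_arm(
  commands=[
    [0.5, 1.5, 0.9, -2.2, 0, -0.005, 0],
    [0.5, 3, 1.9, -4.5, 0, -0.009, -0.004],
    [0.5, 4.5, 2.8, -6.7, 0, -0.009, -0.004],
    [0.5, 6, 3.8, -9, 0, -0.009, -0.004],
    [0.5, 7, 4.4, -10.4, 0, -0.009, -0.004],
  ],
)

```text
time: 7.67
tool_pos: [0.6926, 0.0486, 0.0808]
tool_rot: [3.134, -0.636, 0.574]
contact_force: [-0.8, -0.1, 0.3]
opening: 0.046
grip_force: 0.0
```

```bash
python3 - <<'E'
from h import *
R=RS(np.radians(54))
T=loc(.082,-.085,.075)
go(T+.014*R[:,2],R)
E
```

```text
t 7.6667 shift cm [ 0.41  0.22 -1.72] turn [ 0.001  0.01  -0.002] q [-0.24  0.61  1.73  0.99  0.54 -0.05] F [-0.8 -0.1  0.3]
```

step_arm(
  commands=[
    [0.5, 0.2, 0.1, -0.9, 0, 0.01, 0],
    [0.5, 0.4, 0.2, -1.7, 0, 0.01, 0],
    [0, 0.4, 0.2, -1.7, 0, 0.01, 0],
    [0, 0.4, 0.2, -1.7, 0, 0.01, 0],
    [0, 0.4, 0.2, -1.7, 0, 0.01, 0],
  ],
  grip_force=12,
)

```text
time: 8.08
tool_pos: [0.6963, 0.049, 0.066]
tool_rot: [3.138, -0.629, 0.57]
contact_force: [0.5, -0.2, 0.7]
opening: 0.0305
grip_force: 0.0
```

step_arm(
  commands=[
    [0, 0, 0, 0, 0, 0, 0],
    [0, 0, 0, 0, 0, 0, 0],
    [0, 0, 0, 0, 0, 0, 0],
    [0, 0, 0, 0, 0, 0, 0],
    [0, 0, 0, 0, 0, 0, 0],
  ],
)

```text
time: 8.5
tool_pos: [0.696, 0.0497, 0.0655]
tool_rot: [3.14, -0.628, 0.57]
contact_force: [-5.0, -0.6, 5.8]
opening: 0.0137
grip_force: 12.0
```

```bash
python3 - <<'E'
from h import *
R=RS(np.radians(54))
T=loc(.082,-.085,.075)
go(T+.014*R[:,2],R)
tip=lambda t:loc(-.03+.112*np.cos(t),-.085,.075+.112*np.sin(t))
for k in range(4):
    print([np.round((tip(t)-tip(k*.375))*100,1).tolist() for t in k*.375+np.arange(1,6)*.075])
E
```

```text
t 8.5 shift cm [ 0.08  0.11 -0.18] turn [ 0.002  0.001 -0.002] q [-0.24  0.64  1.73  1.    0.53 -0.06] F [-5.  -0.6  5.8]
[[-0.0, -0.0, 0.8], [-0.1, -0.1, 1.7], [-0.2, -0.2, 2.5], [-0.4, -0.3, 3.3], [-0.7, -0.4, 4.1]]
[[-0.3, -0.2, 0.8], [-0.6, -0.4, 1.5], [-1.0, -0.6, 2.2], [-1.4, -0.9, 2.9], [-1.9, -1.2, 3.5]]
[[-0.5, -0.3, 0.6], [-1.0, -0.7, 1.1], [-1.6, -1.0, 1.6], [-2.2, -1.4, 2.1], [-2.8, -1.8, 2.5]]
[[-0.7, -0.4, 0.3], [-1.3, -0.8, 0.6], [-2.0, -1.3, 0.8], [-2.7, -1.7, 1.0], [-3.4, -2.2, 1.1]]
```

Opening 13.7 mm: the disc is held. Raising the stay on its arc.

step_arm(
  commands=[
    [0, 0, 0, 0.8, 0, 0, 0],
    [0, -0.1, -0.1, 1.7, 0, 0, 0],
    [0, -0.2, -0.2, 2.5, 0, 0, 0],
    [0, -0.4, -0.3, 3.3, 0, 0, 0],
    [0, -0.7, -0.4, 4.1, 0, 0, 0],
  ],
)

```text
time: 8.92
tool_pos: [0.6891, 0.0455, 0.1061]
tool_rot: [3.139, -0.627, 0.57]
contact_force: [1.2, -0.6, -2.0]
opening: 0.014
grip_force: 12.0
```

step_arm(
  commands=[
    [0, -0.3, -0.2, 0.8, 0, 0, 0],
    [0, -0.6, -0.4, 1.5, 0, 0, 0],
    [0, -1.0, -0.6, 2.2, 0, 0, 0],
    [0, -1.4, -0.9, 2.9, 0, 0, 0],
    [0, -1.9, -1.2, 3.5, 0, 0, 0],
  ],
)

```text
time: 9.33
tool_pos: [0.67, 0.0332, 0.1417]
tool_rot: [3.139, -0.628, 0.57]
contact_force: [2.4, 0.8, -0.1]
opening: 0.0139
grip_force: 12.0
```

step_arm(
  commands=[
    [0, -0.5, -0.3, 0.6, 0, 0, 0],
    [0, -1.0, -0.7, 1.1, 0, 0, 0],
    [0, -1.6, -1.0, 1.6, 0, 0, 0],
    [0, -2.2, -1.4, 2.1, 0, 0, 0],
    [0, -2.8, -1.8, 2.5, 0, 0, 0],
  ],
)

```text
time: 9.75
tool_pos: [0.6415, 0.015, 0.1661]
tool_rot: [3.139, -0.627, 0.57]
contact_force: [2.1, 0.4, -0.8]
opening: 0.0141
grip_force: 12.0
```

step_arm(
  commands=[
    [0, -0.7, -0.4, 0.3, 0, 0, 0],
    [0, -1.3, -0.8, 0.6, 0, 0, 0],
    [0, -2.0, -1.3, 0.8, 0, 0, 0],
    [0, -2.7, -1.7, 1.0, 0, 0, 0],
    [0, -3.2, -2.0, 1.1, 0, 0, 0],
  ],
)

```text
time: 10.17
tool_pos: [0.6093, -0.0054, 0.1765]
tool_rot: [3.139, -0.627, 0.569]
contact_force: [3.3, -2.8, -2.7]
opening: 0.0138
grip_force: 12.0
```

```bash
python3 - <<'E'
from h import *
R=RS(np.radians(54))
tip=lambda t:loc(-.03+.112*np.cos(t),-.085,.075+.112*np.sin(t))
go(tip(1.466)+.014*R[:,2],R);s=observe()
v=s['tool_pos']-.014*R[:,2]-tip(0)+.112*UX;print(s['opening'],np.arctan2(v[2],v@UX),np.hypot(v[2],v@UX))
E
```

```text
t 10.1667 shift cm [ 0.29  0.23 -0.15] turn [ 0.003 -0.    -0.   ] q [-0.39  0.36  1.84  0.81  0.72  0.04] F [ 3.3 -2.8 -2.7]
0.01381710397790465 1.4997425682523278 0.11313354550477343
```

step_arm(
  commands=[
    [0, -0.2, -0.1, 0, 0, 0, 0],
    [0, -0.5, -0.3, 0, 0, 0, 0],
    [0, -0.5, -0.3, 0, 0, 0, 0],
  ],
)

```text
time: 10.42
tool_pos: [0.6059, -0.0076, 0.1769]
tool_rot: [3.139, -0.629, 0.568]
contact_force: [11.2, 1.5, -1.3]
opening: 0.0135
grip_force: 12.0
```

step_arm(
  commands=[
    [0, 0, 0, 0, 0, 0, 0],
    [0.5, 0.3, 0.2, 0, 0, 0, 0],
    [0.5, 0.3, 0.2, 0, 0, 0, 0],
    [0.5, 0.3, 0.2, 0, 0, 0, 0],
    [0.5, 0.3, 0.2, 0, 0, 0, 0],
  ],
)

```text
time: 10.83
tool_pos: [0.6074, -0.005, 0.1761]
tool_rot: [3.141, -0.626, 0.569]
contact_force: [0.3, 0.5, 0.3]
opening: 0.0355
grip_force: 0.0
```

step_arm(
  commands=[
    [0.5, -0.5, -0.3, 0.8, 0, 0, 0],
    [0.5, -1.5, -1, 2.5, 0, 0, 0],
    [0.5, -3, -1.9, 5, 0, 0, 0],
    [0.5, -4.5, -2.9, 7.5, 0, 0, 0],
    [0.5, -6, -3.8, 10, 0, 0, 0],
  ],
)

```text
time: 11.25
tool_pos: [0.5465, -0.0437, 0.2777]
tool_rot: [3.14, -0.626, 0.569]
contact_force: [0.5, -0.8, 0.6]
opening: 0.0458
grip_force: 0.0
```

```bash
python3 - <<'E'
from h import *
M=camera_model("wrist");im=read_camera("wrist");cv2.imwrite("pics/w3.png",im[:,:,::-1])
for t in(1.3,1.466):print(proj("wrist",loc(-.03+.112*np.cos(t),-.085,.075+.112*np.sin(t)),M))
for t in(1.3,1.4,1.5):print('handle ends',t,[proj("wrist",handle(t)+y*UY,M) for y in(-.055,.055)])
R=RH(np.radians(60))
go(handle(1.48)-.10*R[:,2],R)
E
```

```text
[321.1534156  214.04529584]
[321.18759135 232.76101891]
handle ends 1.3 [array([265.1639913 ,  29.36745841]), array([53.69065714, 28.87860469])]
handle ends 1.4 [array([266.16795595, -10.06043148]), array([ 58.2943379 , -10.55108043])]
handle ends 1.5 [array([267.75382334, -43.945036  ]), array([ 65.79331604, -44.43017546])]
t 11.3 shift cm [ 5.69 13.77 12.76] turn [-0.765 -0.382  1.315] q [-0.54  0.14  1.81  0.68  0.99  0.13] F [2.6 0.3 5.1]
```

View pics/w3.png

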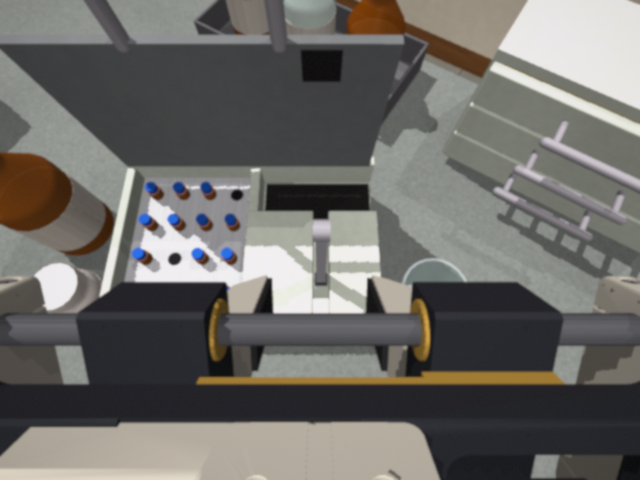

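The stay stands upright, its tip at (321,230) where a 1.47 rad angle predicts it, and the lid is still fully open. I go back to the handle.

step_arm(
  commands=[
    [0.5, 0, 0.5, 1.5, -0.058, -0.029, 0.1],
    [0.5, 0, 1, 3, -0.116, -0.058, 0.2],
    [0.5, 0, 1.8, 5, -0.174, -0.087, 0.3],
    [0.5, 0, 2.5, 7, -0.232, -0.116, 0.4],
    [0.5, 0, 3, 9, -0.29, -0.145, 0.5],
  ],
)

```text
time: 11.72
tool_pos: [0.5471, -0.0131, 0.3678]
tool_rot: [2.797, -0.484, 1.261]
contact_force: [0.3, 0.5, 1.1]
opening: 0.0457
grip_force: 0.0
```

step_arm(
  commands=[
    [0.5, 0, 1, 1, -0.058, -0.029, 0.1],
    [0.5, 0, 2, 2, -0.116, -0.058, 0.2],
    [0.5, 0, 3, 3, -0.174, -0.087, 0.3],
    [0.5, 0, 4, 4, -0.232, -0.116, 0.4],
    [0.5, 0, 5, 5, -0.29, -0.145, 0.5],
  ],
)

```text
time: 12.13
tool_pos: [0.5472, 0.0368, 0.4174]
tool_rot: [2.636, -0.201, 1.82]
contact_force: [0.0, 0.3, -0.4]
opening: 0.0461
grip_force: 0.0
```

```bash
python3 - <<'E'
from h import *
R=RH(np.radians(60))
go(np.array([.5985,.0954,.4131]),R)
E
```

```text
t 12.1333 shift cm [ 5.13  5.86 -0.43] turn [-0.178 -0.097  0.315] q [-0.32  0.05  1.49  0.44  1.27 -0.58] F [ 0.   0.3 -0.4]
```

step_arm(
  commands=[
    [0.5, 1, 1.2, 0, -0.06, -0.032, 0.105],
    [0.5, 2.3, 2.6, 0, -0.12, -0.065, 0.21],
    [0.5, 3.7, 4.2, 0, -0.178, -0.097, 0.315],
    [0.5, 5.1, 5.8, 0, -0.178, -0.097, 0.315],
    [0.5, 5.1, 5.8, 0, -0.178, -0.097, 0.315],
  ],
)

```text
time: 12.55
tool_pos: [0.5996, 0.0966, 0.4165]
tool_rot: [2.617, -0.004, 2.136]
contact_force: [-0.2, 0.7, -0.5]
opening: 0.046
grip_force: 0.0
```

```bash
python3 - <<'E'
from h import *
R=RH(np.radians(60))
go(np.array([.6537,.1304,.3106]),R)
M=camera_model("wrist");im=read_camera("wrist");cv2.imwrite("pics/w4.png",im[:,:,::-1])
H=np.array([.6537,.1304,.3106])-.019*R[:,2]
print([proj("wrist",H+y*UY,M) for y in(-.055,.055)])
E
```

```text
t 12.55 shift cm [  5.41   3.38 -10.59] turn [-0.004 -0.002  0.002] q [-0.14  0.16  1.38  0.36  1.22 -0.76] F [-0.2  0.7 -0.5]
[array([322.922905  , 305.37085259]), array([322.82656637, 169.81768167])]
```

View pics/w4.png

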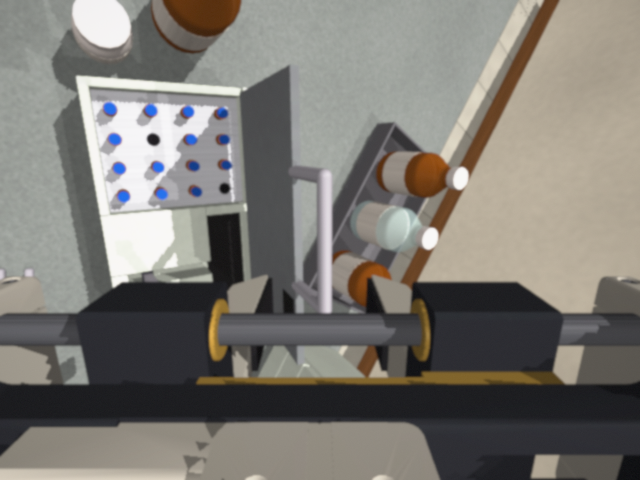

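The bar is at column 325, rows 175-310, centred between the fingers. Advance, grip, and lower.

step_arm(
  commands=[
    [0.5, 1.3, 0.8, -2.6, 0, 0, 0],
    [0.5, 2.6, 1.6, -5.2, 0, 0, 0],
    [0.5, 4, 2.5, -7.8, 0, 0, 0],
    [0.5, 5.4, 3.4, -10.6, 0, 0, 0],
    [0.5, 5.4, 3.4, -10.6, 0, 0, 0],
  ],
  grip_force=15,
)

```text
time: 13.02
tool_pos: [0.6512, 0.1286, 0.3036]
tool_rot: [2.627, -0.009, 2.134]
contact_force: [-1.7, -0.0, -1.4]
opening: 0.0457
grip_force: 0.0
```

step_arm(
  commands=[
    [0, 0, 0, 0, 0, 0, 0],
    [0, 0, 0, 0, 0, 0, 0],
    [0, 0, 0, 0, 0, 0, 0],
    [0, 0, 0, 0, 0, 0, 0],
    [0, 0, 0, 0, 0, 0, 0],
  ],
)

```text
time: 13.43
tool_pos: [0.6531, 0.1281, 0.3125]
tool_rot: [2.615, -0.002, 2.133]
contact_force: [0.5, -0.4, -0.6]
opening: 0.0174
grip_force: 0.0
```

step_arm(
  commands=[
    [0, 0, 0, 0, 0, 0, 0],
    [0, 0, 0, 0, 0, 0, 0],
    [0, 0, 0, 0, 0, 0, 0],
  ],
)

```text
time: 13.68
tool_pos: [0.6535, 0.1285, 0.3122]
tool_rot: [2.615, -0.002, 2.133]
contact_force: [-0.4, -1.2, 5.9]
opening: 0.0113
grip_force: 15.0
```

```bash
python3 - <<'E'
from h import *
R=RH(np.radians(60));s=observe();print(s['opening'],s['tool_pos'],s['contact_force'])
for k in range(3):
    a=1.49-.25*k
    print([np.round((handle(t,.2325)-handle(a,.2325))*100,1).tolist() for t in a-np.arange(1,6)*.05])
E
```

```text
0.011251455825396387 [0.65350604 0.12847929 0.31219435] [-0.43866851 -1.17055212  5.93703018]
[[-1.0, -0.6, -0.1], [-1.9, -1.2, -0.3], [-2.9, -1.8, -0.5], [-3.9, -2.5, -0.8], [-4.8, -3.0, -1.2]]
[[-0.9, -0.6, -0.4], [-1.8, -1.2, -0.9], [-2.7, -1.7, -1.4], [-3.6, -2.3, -1.9], [-4.4, -2.8, -2.6]]
[[-0.8, -0.5, -0.7], [-1.6, -1.0, -1.4], [-2.3, -1.5, -2.1], [-3.0, -1.9, -2.9], [-3.7, -2.4, -3.8]]
```

step_arm(
  commands=[
    [0, -0.7, -0.4, -0.1, 0, 0, 0],
    [0, -1.7, -1.1, -0.3, 0, 0, 0],
    [0, -2.8, -1.8, -0.5, 0, 0, 0],
    [0, -3.8, -2.4, -0.8, 0, 0, 0],
    [0, -4.8, -3.0, -1.2, 0, 0, 0],
  ],
)

```text
time: 14.1
tool_pos: [0.6055, 0.098, 0.2998]
tool_rot: [2.615, -0.001, 2.133]
contact_force: [1.7, -1.4, 1.8]
opening: 0.0113
grip_force: 15.0
```

step_arm(
  commands=[
    [0, -0.9, -0.6, -0.4, 0, 0, 0],
    [0, -1.8, -1.2, -0.9, 0, 0, 0],
    [0, -2.7, -1.7, -1.4, 0, 0, 0],
    [0, -3.6, -2.3, -1.9, 0, 0, 0],
    [0, -4.4, -2.8, -2.6, 0, 0, 0],
  ],
)

```text
time: 14.52
tool_pos: [0.561, 0.0699, 0.273]
tool_rot: [2.616, -0.002, 2.133]
contact_force: [-1.7, -1.7, 5.0]
opening: 0.0116
grip_force: 15.0
```

step_arm(
  commands=[
    [0, -0.8, -0.5, -0.7, 0, 0, 0],
    [0, -1.6, -1.0, -1.4, 0, 0, 0],
    [0, -2.1, -1.3, -1.9, 0, 0, 0],
  ],
)

```text
time: 14.77
tool_pos: [0.5399, 0.0567, 0.2534]
tool_rot: [2.617, -0.002, 2.133]
contact_force: [0.9, -2.9, 1.1]
opening: 0.0108
grip_force: 15.0
```

```bash
python3 - <<'E'
from h import *
s=observe();v=s['tool_pos']-.019*Ro.from_euler('xyz',s['tool_rot']).as_matrix()[:,2]-loc(.105,0,.095)
a=np.arctan2(v[2],-v@UX);r=np.hypot(v@UX,v[2])
print(a,r,s['contact_force'])
print([np.round((handle(t,r)-handle(a,r))*100,1).tolist() for t in a-np.arange(1,8)*.025])
E
```

```text
0.8505697643901714 0.23264881029979753 [ 0.93047057 -2.89529637  1.08914616]
[[-0.4, -0.2, -0.4], [-0.7, -0.5, -0.8], [-1.1, -0.7, -1.2], [-1.4, -0.9, -1.6], [-1.7, -1.1, -2.0], [-2.1, -1.3, -2.5], [-2.4, -1.5, -2.9]]
```

Slowly down the last 0.12 rad, in two parts, watching the force.

step_arm(
  commands=[
    [0, -0.4, -0.2, -0.4, 0, 0, 0],
    [0, -0.7, -0.5, -0.8, 0, 0, 0],
    [0, -1.1, -0.7, -1.2, 0, 0, 0],
    [0, -1.1, -0.7, -1.2, 0, 0, 0],
  ],
)

```text
time: 15.1
tool_pos: [0.5287, 0.0498, 0.2407]
tool_rot: [2.618, -0.003, 2.133]
contact_force: [2.6, -4.3, -2.6]
opening: 0.0114
grip_force: 15.0
```

step_arm(
  commands=[
    [0, -0.15, -0.1, -0.2, 0, 0, 0],
    [0, -0.3, -0.2, -0.4, 0, 0, 0],
    [0, -0.3, -0.2, -0.4, 0, 0, 0],
  ],
)

```text
time: 15.35
tool_pos: [0.526, 0.0482, 0.2372]
tool_rot: [2.618, -0.003, 2.134]
contact_force: [2.6, -5.0, -1.6]
opening: 0.0114
grip_force: 15.0
```

step_arm(
  commands=[
    [0, -0.15, -0.1, -0.2, 0, 0, 0],
    [0, -0.3, -0.2, -0.4, 0, 0, 0],
    [0, -0.3, -0.2, -0.4, 0, 0, 0],
  ],
)

```text
time: 15.6
tool_pos: [0.5237, 0.0468, 0.2343]
tool_rot: [2.615, -0.003, 2.133]
contact_force: [3.6, 0.1, 2.5]
opening: 0.0117
grip_force: 15.0
```

```bash
python3 - <<'E'
from h import *
s=observe();v=s['tool_pos']-.019*Ro.from_euler('xyz',s['tool_rot']).as_matrix()[:,2]-loc(.105,0,.095)
print(np.arctan2(v[2],-v@UX),np.hypot(v@UX,v[2]),s['contact_force'])
E
```

```text
0.7346400805779982 0.23236846702716102 [3.63656609 0.05886456 2.45442293]
```

step_arm(
  commands=[
    [0, -0.15, -0.1, -0.2, 0, 0, 0],
    [0, -0.15, -0.1, -0.2, 0, 0, 0],
    [0, -0.15, -0.1, -0.2, 0, 0, 0],
  ],
)

```text
time: 15.85
tool_pos: [0.5234, 0.0465, 0.234]
tool_rot: [2.611, -0.002, 2.133]
contact_force: [6.3, 4.3, 8.2]
opening: 0.0113
grip_force: 15.0
```

```bash
python3 - <<'E'
from h import *
s=observe();v=s['tool_pos']-.019*Ro.from_euler('xyz',s['tool_rot']).as_matrix()[:,2]-loc(.105,0,.095)
print(np.arctan2(v[2],-v@UX),np.hypot(v@UX,v[2]),s['contact_force'])
E
```

```text
0.7321276852658314 0.2324415103791579 [6.26450842 4.30946184 8.21049791]
```

The lid stops at 0.732 rad with the force rising: it rests on the stay. Release and retreat.

step_arm(
  commands=[
    [0.5, 0.15, 0.1, 0.2, 0, 0, 0],
    [0.5, 0.15, 0.1, 0.2, 0, 0, 0],
    [0.5, 0.15, 0.1, 0.2, 0, 0, 0],
    [0.5, 0.15, 0.1, 0.2, 0, 0, 0],
    [0.5, 0.15, 0.1, 0.2, 0, 0, 0],
  ],
)

```text
time: 16.27
tool_pos: [0.5224, 0.0469, 0.2328]
tool_rot: [2.619, -0.005, 2.134]
contact_force: [0.8, -0.3, 0.1]
opening: 0.0403
grip_force: 0.0
```

step_arm(
  commands=[
    [0.5, -0.4, -0.3, 0.9, 0, 0, 0],
    [0.5, -1.3, -0.8, 2.6, 0, 0, 0],
    [0.5, -2.5, -1.6, 5.2, 0, 0, 0],
    [0.5, -4, -2.5, 8, 0, 0, 0],
    [0.5, -6, -3.8, 10.5, 0, 0, 0],
  ],
)

```text
time: 16.68
tool_pos: [0.4623, 0.0088, 0.3395]
tool_rot: [2.618, -0.004, 2.135]
contact_force: [0.0, -0.7, 0.6]
opening: 0.0458
grip_force: 0.0
```

step_arm(
  commands=[
    [0.5, -2, -1.3, 2, 0, 0, 0],
    [0.5, -4, -2.5, 4, 0, 0, 0],
    [0.5, -6, -4, 5, 0, 0, 0],
    [0.5, -8, -5, 5, 0, 0, 0],
    [0.5, -8, -5, 5, 0, 0, 0],
  ],
)

```text
time: 17.1
tool_pos: [0.3811, -0.0428, 0.3888]
tool_rot: [2.618, -0.002, 2.131]
contact_force: [1.1, 0.0, 0.1]
opening: 0.0457
grip_force: 0.0
```

```bash
python3 - <<'E'
from h import *
im=read_camera("side");cv2.imwrite("pics/s9.png",cv2.resize(im[130:310,190:430,::-1],(800,600),interpolation=cv2.INTER_CUBIC))
print([ (proj("side",handle(.73)+y*UY)-[190,130])*3.333 for y in(-.055,.055)],observe()['contact_force'])
E
```

```text
[array([412.32452974, 164.07370503]), array([306.27428298, 118.53803257])] [-0.14384477 -0.11585026  0.17663104]
```

View pics/s9.png

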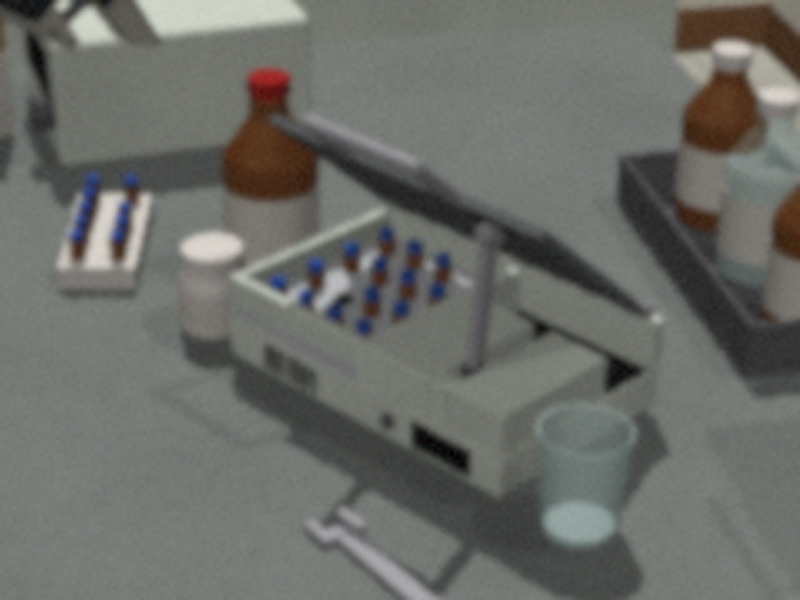

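The side view shows the lid propped on the upright stay (tip at (487,235)), the handle from about (308,118) to (415,165) as predicted for 0.73 rad, and the bystanders standing.

```bash
python3 -c "
from cell import *
print(hand_in())"
```

```text
the job is handed in; nothing more can be done
None
```

The chiller lid rests half-open on the raised stay at about 0.73 rad, the bystanders in view had not moved, the gripper is clear, and I handed the job in at about 17 s without getting a verdict back.

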